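Put away the tamper, fit the spice grinder's bayonet lid and hold it at half twist

TASK

Lift the tamper out of the spice grinder's cup and stand it upright in its own well on the storage board, the round one. Then set the lid fully down into the grinder's bayonet collar, twist it clockwise halfway to the pulse position, well short of the lock click, and finish while still gripping the lid and holding it there against its spring. Leave the jar, the mug and the bowl where they are.

Things in the scene. Friction and masses are not known exactly. Their poses are not given: they have to be found in the camera images.
- grinder: Spice grinder, fixed: upright steel cylinder, 106 mm diameter (foot 112), 110 mm high, open on top; cup floor 45 mm below the rim. Origin: centre of its underside, z up. Dark raised rim marks, the same on both sides: a broad one at each notch, a thin single one 0.6 rad clockwise of it (pulse, halfway), a double one about 1.2 rad clockwise (locked).
- mouth (a point): Centre of the bayonet collar's upper face, on the grinder's axis, 110 mm above the counter; axes as the grinder's. The collar is a 4 mm thick ring with a 63 mm bore and two facing notches along its +x and -x, 14 mm wide, reaching 41 mm from the axis.
- switch (a joint): Sprung ring under the collar, turned by the lid's lugs, rad: 0 at the start, grows clockwise from above. Spring back to 0: 0.045 N m at 0, 0.135 at 0.6. 0.6 is halfway (pulse); plungers resist from about 0.8; past 0.95 it rides over the lock click, a failure, and stays locked at about 1.15. Lug play: the lid turns up to 0.1 rad before the ring follows.
- lid: Bayonet lid, about 0.2 kg, upright on the counter. Origin: centre of the plug's underside, z up. Plug 58 mm diameter (foot bevelled to 52), 12 mm high, with two lugs at its foot along the lid's +x and -x (8 mm wide, 5 mm high, out to 38 mm from the axis); steel disc 88 mm diameter, 12 to 20 mm up; then the grip bar. Half a turn leaves it the same.
- lid_grip (a point): Point to grip on the lid's black bar, on its axis 44 mm above the lid's origin. The bar runs along the lid's x (over the lugs): 80 mm long, 16 mm wide, 20 to 54 mm above the origin. Set in, lid x along the grinder's x (within about 0.07 rad), the disc rests on the rim and the lid's origin is 12 mm below point mouth; twisted, it cannot lift.
- tamper: Dark wooden tamper, 95 mm tall, about 0.2 kg, at first upright on the grinder cup's floor (65 mm above the counter), its top out of the mouth. Origin: centre of its foot, z up. Foot 44 mm diameter, 18 mm high; stem 14 mm; knob 26 mm diameter, from 66 to 95 mm up: grip it there from above.
- well_round: The tamper's own place: fixed wooden block 84 by 84 mm, 26 mm high, on the 6 mm board, with a round well 50 mm in diameter and 20 mm deep in its middle and a small raised round steel label in a corner. Origin: centre of its underside, 6 mm above the counter; the well's floor is 6 mm above the origin.
- well_square: Another part's place beside it: the same block with a square 50 mm well and a square label; stays empty. The two blocks may stand in either order. Origin: centre of its underside.
- board: Fixed pale wooden board under both wells, 250 by 120 mm, 6 mm thick, long side along its x; the wells stand 55 mm to either side of its middle. Origin: centre of its underside.
- jar: Bystander: closed glass jar, 64 mm diameter, 100 mm high. Origin: centre of its underside.
- mug: Bystander: white mug, 80 mm diameter, 90 mm high, handle to its +y. Origin: centre of its underside.
- bowl: Bystander: small blue bowl, 96 mm diameter, 45 mm high. Origin: centre of its underside.

How it is judged:
On the way, in this order (a step that is already met when the one before it is completed fails the run):
1. the tamper stands in the round well, let go (z of tamper in the frame of well_round below 0.011 m and horizontal distance between tamper and well_round below 0.007 m and angle between tamper's own z axis and vertical below 0.1 rad and contact force between the fingers and tamper below 0.1 N), for 0.2 s.
2. the lid is set down in the collar, not yet twisted (z of lid in the frame of mouth below -0.009 m and horizontal distance between lid and mouth below 0.005 m and angle between lid's own z axis and vertical below 0.08 rad and value of joint switch below 0.3 rad), for 0.1 s.
At the end, for the whole second after the job is handed in: Tamper upright, let go, in the round well (5 mm of its floor, 7 mm of centre). Lid seated in the collar (3 mm of full depth, 5 mm of centre, level to 0.08 rad), gripped with over 2 N, at rest, holding the switch ring at 0.42 to 0.78 rad (halfway 0.6) (all of step 1 and z of lid in the frame of mouth below -0.009 m and horizontal distance between lid and mouth below 0.005 m and angle between lid's own z axis and vertical below 0.08 rad and value of joint switch between 0.42 and 0.78 rad and angle between the x axis of lid and the x axis of mouth, either way round between 0.38 and 0.95 rad and contact force between the fingers and lid above 2 N and angular speed of lid below 0.15 rad/s); the arm keeps its last pose, push and grip.
It fails at once if the lid is twisted over the lock click (value of joint switch above 0.95 rad).
It fails at once if the jar is moved by more than 40 mm or tipped over (distance of jar from where it was at the start of the episode above 0.04 m or angle between jar's own z axis and vertical above 0.7 rad).
It fails at once if the mug is moved by more than 40 mm or tipped over (distance of mug from where it was at the start of the episode above 0.04 m or angle between mug's own z axis and vertical above 0.7 rad).
It fails at once if the bowl is moved by more than 40 mm or tipped over (distance of bowl from where it was at the start of the episode above 0.04 m or angle between bowl's own z axis and vertical above 0.7 rad).
It also fails if it takes over 59 s, if anything falls off the work surface, if the arm or the gripper's body presses on something with over 40 N, if the wrist force passes 120 N, or if a joint passes its speed limit or range.

ROBOT

A 6-joint arm with a two-finger parallel gripper is mounted at the origin on the work surface. World frame = base frame: x ahead of the robot, y to its left, z up, the work surface at z = 0. Lengths are in m, angles in rad, forces in N, time in s.
With the tool pointing down it reaches from about 0.3 to 0.875 m from the base axis. Payload 6.4 kg.
Tool frame: the origin (TCP) lies at the very end of the fingers, on their centre line; the grasp point (between the pads) lies 19 mm behind it; z points along the fingers, y is the line along which they close (so a half turn about z gives the same grasp; the last joint's range is limited). The gripper opens to 85 mm and grips with 20 to 120 N. Pads are 22 mm wide; open, the fingers measure 114 mm over their backs; the gripper's body (76 mm by 85 mm) begins 54 mm behind the grasp point. The pads swing forward as they close: fully open they stand 13 mm farther back than shut.
Start: joints at [1.023, 0.181, 1.607, -0, 1.354, -0.206], TCP at [0.193, 0.542, 0.202] pointing down, gripper open.
Joint ranges: [-2.99, 2.99], [-0.89, 2.07], [0.3, 2.58], [-1.14, 4.28], [0, 2.63], [-3.12, 3.12]. Speed limits (rad/s): [2.57, 2.57, 3.01, 3.14, 3.14, 3.14].

INTERFACE

Orientations are given as a unit quaternion [w, x, y, z].
In Python, from bench import ctrl gives the robot as it stands.
- The arm moves only by the tool jog_arm, never from a script. Its argument "series" is a list that holds one entry, the list of rows, each a list of 7 numbers: the shift along the tool's x, y, z in mm, then the turn, a rotation vector about the tool's x, y, z in rad, then the finger opening in mm, from 0 to 85.4. In form: [[[tx, ty, tz, rx, ry, rz, gripper], ...]]. A call has exactly 10 rows; each row shifts and turns the commanded pose from where the row before left it, along the tool's axes as they then stand; what a row does not reach is not made up. A row lasts 1/10 s, in which the tool goes at most 50 mm and 8.59 degrees, less where a joint would pass 70% of its speed; a pose out of reach is approached as far as the arm can. A call with a gripper value outside its range is refused whole. The fingers move at their own pace and stop on an object; the grip force is fixed at half the most. Time passes only in rows, so rows that do not move let the fingers close, or fill a call up. It gives the time, the measured TCP pose, the force, the opening and the grip force at its end, in the units of the state.
- ctrl.get_obs(): the state, without advancing time (a new reading comes with each control period).
- ctrl.camera(name): name is "scene" or "top" or "wrist"; returns a dict with "frame" (480x640x3 uint8, blue, green, red), "z_map" (480x640 float32, m along the optical axis (not along the pixel's ray), 0 where there is no reading), "fx", "fy", "cx", "cy" (pixels), "xyz" and "rotation" of the camera in the world. Camera axes: x right, y down, z forward; pixel columns grow to the right and rows downward; lengths in m; the calibration is good to about 2 mm. The wrist camera is an equidistant fisheye: a pixel r from the principal point sees the ray r / f radians off the axis. A picture is of the moment at which its call begins.
- ctrl.hand_in(): hands the job in; it is judged then, once.
The state is a dict: "time_s": time; "q": joint angles; "dq": joint speeds; "joint_efforts": joint torques, N m; "eef_pos": TCP position; "eef_rot": TCP orientation; "wrist_force": force on the tool from outside, world axes, zero at the start; "torque": the same for the moment, N m; "opening": opening from 0.0 (shut) to 1.0 (fully open); "grasp_force": force on a finger pad.
Only numpy, scipy, OpenCV 4.12 (cv2) and the standard library are available. Lean on these libraries where they do the work, as an engineer would, in place of code of your own. Each camera call takes 0.05 s, during which the arm holds its last target. There are 200 camera calls.

## Working session

There is one attempt and no reset: what is moved stays moved. The work goes in short steps, Python scripts to look and compute and a tool call to move; the robot and the scene stay as the last step left them, time stands still between calls to the robot, and variables do not carry over. Pictures are saved under pics/ and viewed, at most 10 in all, crops included, and the job is handed in when it is done.

Besides the shell and the picture viewer there is one more tool, called after "Request:" as a command line: name --argument value ..., lists and objects as JSON in quotes. jog_arm: Moves the arm, as the interface text tells. Its arguments: {"type":"object","properties":{"series":{"type":"array"}},"required":["series"]}

```bash
ls; mkdir -p pics; python3 - <<'E'
from bench import ctrl
import cv2,numpy as np,pickle
o=ctrl.get_obs();print({k:np.round(v,3) for k,v in o.items()})
for n in ("top","scene"):
    c=ctrl.camera(n);pickle.dump(c,open(f"pics/{n}.pkl","wb"));cv2.imwrite(f"pics/{n}0.png",c["frame"])
    print(n,c["fx"],c["fy"],c["cx"],c["cy"],c["xyz"],np.round(c["rotation"],3))
E
```

```text
pics
{'time_s': np.float64(0.0), 'q': array([ 1.023,  0.182,  1.608, -0.   ,  1.354, -0.206]), 'dq': array([-0.002,  0.   , -0.001,  0.001,  0.001, -0.001]), 'joint_efforts': array([-0.0000e+00, -4.4486e+01, -3.5133e+01, -0.0000e+00,  9.0000e-03,
       -0.0000e+00]), 'eef_pos': array([0.192, 0.541, 0.202]), 'eef_rot': array([-0.   ,  0.17 ,  0.985, -0.001]), 'wrist_force': array([-1.065,  0.423, -1.337]), 'torque': array([-0.009,  0.037, -0.06 ]), 'grasp_force': np.float64(0.0), 'opening': np.float64(1.003)}
top 605.2904479050084 605.2904479050084 318.2851587005521 244.44672030804142 [ 0.39631993 -0.06805847  1.48050313] [ 0.034 -0.702  0.71  -0.046]
scene 461.7061845615838 461.7061845615838 320.86759473924263 240.2407179515867 [0.82453711 0.39569354 0.92068509] [-0.076  0.249  0.928 -0.266]
```

View pics/top0.png

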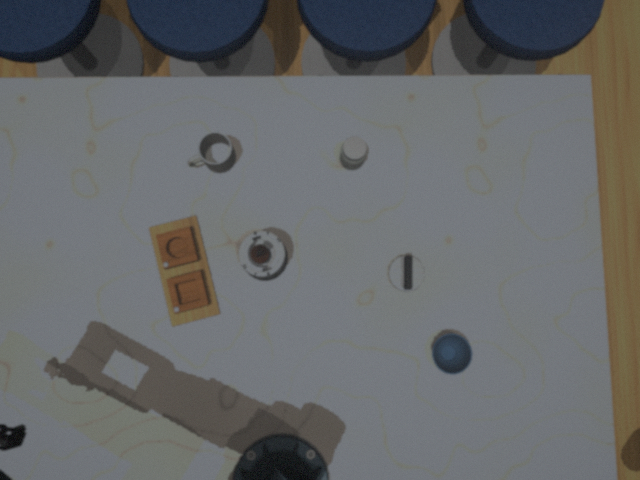

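View pics/scene0.png

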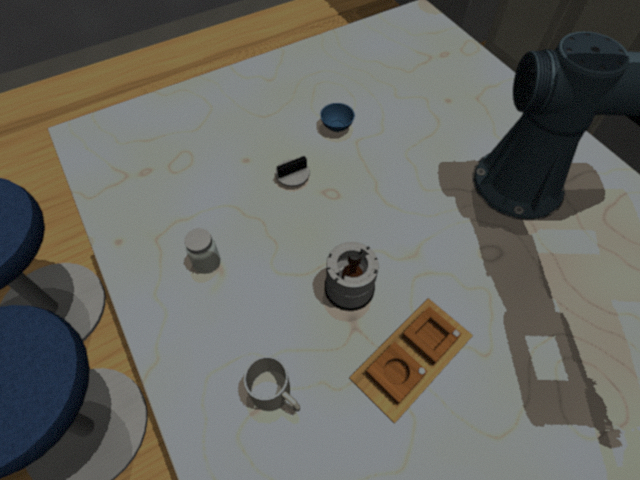

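The top view shows the round well at about (177,248) and the square well at (190,291). The grinder with the tamper is at (262,254) and the lid at (407,272), with its bar nearly vertical in the image. The jar is at (354,152), the mug at (215,150) and the bowl at (452,352). The scene view agrees: grinder (352,272), lid (293,172), round well (398,370).

```bash
cat > h.py <<'E'
import numpy as np,cv2,pickle
from scipy.spatial.transform import Rotation as R
def rot(c):
    r=np.asarray(c["rotation"],float)
    return r if r.shape==(3,3) else R.from_quat(r[[1,2,3,0]]).as_matrix()
def ray(c,uv,z):
    uv=np.atleast_2d(uv).astype(float);d=np.c_[(uv[:,0]-c["cx"])/c["fx"],(uv[:,1]-c["cy"])/c["fy"],np.ones(len(uv))]@rot(c).T
    p=np.asarray(c["xyz"]);return p+d*((z-p[2])/d[:,2:])
def cloud(c):
    v,u=np.mgrid[:480,:640];d=np.stack([(u-c["cx"])/c["fx"],(v-c["cy"])/c["fy"],np.ones(u.shape)],-1)
    return (d*c["z_map"][...,None])@rot(c).T+np.asarray(c["xyz"])
E
python3 - <<'E'
from h import *
for n,boxes in (("top",dict(grinder=(232,222,295,285),lid=(384,248,432,298),board=(145,212,222,328))),("scene",dict(grinder=(322,238,384,312),lid=(270,150,315,192),board=(345,295,475,425)))):
    c=pickle.load(open(f"pics/{n}.pkl","rb"));P=cloud(c)
    for k,(a,b,u,v) in boxes.items():
        p=P[b:v,a:u].reshape(-1,3);p=p[np.isfinite(p).all(1)]
        for lo,hi in dict(grinder=[(.105,.115),(.15,.17)],lid=[(.015,.027),(.045,.065)],board=[(.002,.011),(.026,.038)])[k]:
            q=p[(p[:,2]>lo)&(p[:,2]<hi)]
            if len(q)<5: print(n,k,lo,len(q));continue
            (x,y),r=cv2.minEnclosingCircle(q[:,:2].astype(np.float32));rc=cv2.minAreaRect(q[:,:2].astype(np.float32)*1000)
            print(n,k,lo,len(q),"z",q[:,2].mean().round(4),"mean",q.mean(0).round(4)[:2],"circ",round(x,4),round(y,4),round(r,4),"rect",np.round(rc[0],1),np.round(rc[1],1),round(rc[2],1))
c=pickle.load(open("pics/top.pkl","rb"))["frame"]
a=cv2.resize(c[205:330,140:300],None,fx=5,fy=4.8,interpolation=cv2.INTER_CUBIC)
cv2.imwrite("pics/crop1.png",cv2.convertScaleAbs(a,alpha=1.5))
E
```

```text
top grinder 0.105 935 z 0.1099 mean [0.5329 0.0362] circ 0.5332 0.0356 0.053 rect [533.   35.6] [103.6 102.6] 0.1
top grinder 0.15 4
top lid 0.015 691 z 0.0203 mean [ 0.4895 -0.3064] circ 0.4904 -0.3084 0.0442 rect [ 490.6 -307.6] [85.5 85.7] 44.3
top lid 0.045 244 z 0.0535 mean [ 0.4914 -0.3073] circ 0.4898 -0.3051 0.0396 rect [ 489.6 -307.7] [17.7 78.1] 86.3
top board 0.002 3354 z 0.0058 mean [0.5028 0.2308] circ 0.5076 0.2366 0.1672 rect [507.6 235.3] [283.3 186.9] 0.3
top board 0.026 1676 z 0.0319 mean [0.5066 0.232 ] circ 0.5046 0.2314 0.105 rect [504.8 231.6] [194.3  84.9] 14.1
scene grinder 0.105 1115 z 0.1076 mean [0.5372 0.0397] circ 0.5357 0.0381 0.0534 rect [536.8  37.5] [105.1 103.2] 56.5
scene grinder 0.15 22 z 0.1538 mean [0.5452 0.051 ] circ 0.5413 0.0481 0.0117 rect [543.6  51.2] [ 7.8 23.3] 54.0
scene lid 0.015 380 z 0.0183 mean [ 0.496 -0.292] circ 0.4945 -0.3054 0.045 rect [ 497.1 -303.1] [83.1 86.8] 28.0
scene lid 0.045 190 z 0.05 mean [ 0.4946 -0.3043] circ 0.4939 -0.3051 0.0397 rect [ 494.  -305.6] [19.6 78.5] 88.8
scene board 0.002 3560 z 0.0052 mean [0.5206 0.2381] circ 0.5022 0.2201 0.1591 rect [509.3 230.8] [262.  265.6] 59.2
scene board 0.026 2529 z 0.0297 mean [0.5149 0.2331] circ 0.5181 0.1916 0.1282 rect [522.  171.7] [195.8 211.7] 13.9
```

View pics/crop1.png

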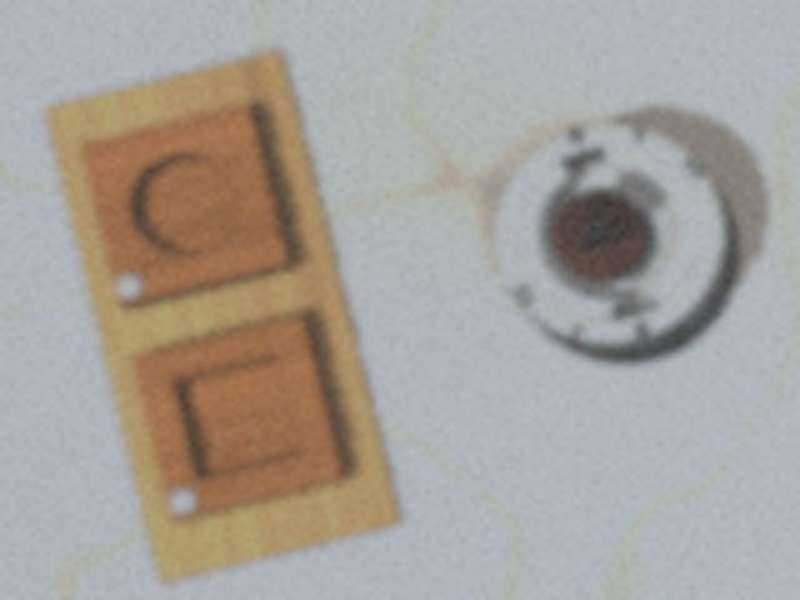

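Request:
jog_arm --series '[[[-40,-24,-9,0,0,0,85],[-40,-24,-9,0,0,0,85],[-40,-24,-9,0,0,0,85],[-40,-24,-9,0,0,0,85],[-40,-24,-9,0,0,0,85],[-40,-24,-9,0,0,0,85],[-40,-24,-9,0,0,0,85],[-40,-24,-9,0,0,0,85],[-40,-24,-9,0,0,0,85],[-40,-24,-9,0,0,0,85]]]'

```text
time_s: 1.1
eef_pos: [0.4898, 0.1799, 0.2926]
eef_rot: [-0.0, 0.17, 0.985, 0.0]
wrist_force: [0.9, -0.3, -0.8]
opening: 0.998
grasp_force: 0.0
```

```bash
cat >> h.py <<'E'
def fdir(c,uv):
    uv=np.atleast_2d(uv).astype(float);x=(uv-[c["cx"],c["cy"]])/c["fx"];r=np.hypot(*x.T)[:,None]+1e-9
    return np.c_[x/r*np.sin(r),np.cos(r)]@rot(c).T
def fray(c,uv,z):
    d=fdir(c,uv);p=np.asarray(c["xyz"]);return p+d*((z-p[2])/d[:,2:])
def fcloud(c):
    v,u=np.mgrid[:480,:640];d=fdir(c,np.c_[u.ravel(),v.ravel()]);zf=d@rot(c)[:,2]
    return (np.asarray(c["xyz"])+d/zf[:,None]*c["z_map"].reshape(-1,1)).reshape(480,640,3)
E
python3 - <<'E'
from h import *
from bench import ctrl
c=ctrl.camera("wrist");pickle.dump(c,open("pics/w1.pkl","wb"));cv2.imwrite("pics/w1.png",cv2.convertScaleAbs(c["frame"],alpha=1.4))
print(c["fx"],c["cx"],c["cy"],c["xyz"],np.round(c["rotation"],3))
E
```

```text
371.64829954431775 325.0281524520736 233.32919984715866 [0.42105832 0.20508636 0.4646132 ] [0.118 0.808 0.57  0.083]
```

View pics/w1.png

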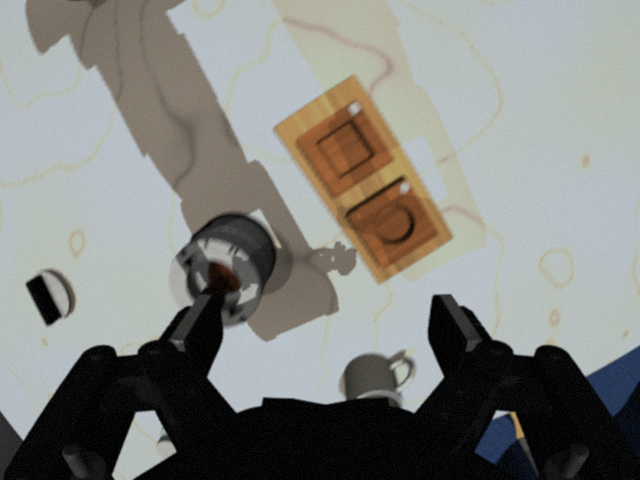

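The wrist view shows the round well at about (395,225) and the square one at (345,150). The grinder at (222,268) is partly hidden by a finger.

```bash
python3 - <<'E'
from h import *
w=pickle.load(open("pics/w1.pkl","rb"));t=pickle.load(open("pics/top.pkl","rb"));s=pickle.load(open("pics/scene.pkl","rb"))
P=fcloud(w)
def band(P,b,lo,hi,n):
    p=P[b[1]:b[3],b[0]:b[2]].reshape(-1,3);q=p[(p[:,2]>lo)&(p[:,2]<hi)];f=q[:,:2].astype(np.float32)*1000
    (x,y),r=cv2.minEnclosingCircle(f);rc=cv2.minAreaRect(f)
    print(n,len(q),"z",q[:,2].mean().round(4),"circ",round(x,1),round(y,1),round(r,1),"rect",np.round(rc[0],1),np.round(rc[1],1),round(rc[2],1))
band(P,(270,70,455,285),.026,.038,"wells w")
band(P,(165,205,285,330),.105,.115,"grinder w")
band(P,(20,260,80,330),.045,.065,"lid bar w")
# round well shadow-hole: wells' interior points by height (floor at 12mm)
for n,Q,b in (("w",P,(340,175,440,280)),("t",cloud(t),(160,228,200,268)),("s",cloud(s),(370,345,425,395))):
    p=Q[b[1]:b[3],b[0]:b[2]].reshape(-1,3)
    c0=np.array([.558,.245]);q=p[(np.hypot(*(p[:,:2]-c0).T)<.034)&(p[:,2]<.026)]
    (x,y),r=cv2.minEnclosingCircle(q[:,:2].astype(np.float32)*1000);print("hole",n,len(q),q.mean(0).round(4),round(x,1),round(y,1),round(r,1))
# knob: top cam dark-red blob, height 0.16-
for n,Q,b in (("w",P,(165,205,285,330)),("t",cloud(t),(232,222,295,285)),("s",cloud(s),(322,238,384,312))):
    p=Q[b[1]:b[3],b[0]:b[2]].reshape(-1,3)
    q=p[(p[:,2]>.125)&(p[:,2]<.166)&(np.hypot(p[:,0]-.535,p[:,1]-.037)<.045)];print("knob",n,len(q),q.min(0).round(4) if len(q) else "",q.max(0).round(4) if len(q) else "",np.median(q,0).round(4) if len(q) else "")
E
```

```text
wells w 6777 z 0.0324 circ 515.4 196.4 125.9 rect [520.3 175.7] [195.  205.9] 13.9
grinder w 3573 z 0.1102 circ 533.8 38.2 53.4 rect [531.6  40.5] [106.2  98.3] 45.8
lid bar w 443 z 0.0522 circ 491.4 -304.5 40.4 rect [ 491.4 -304.8] [18.9 80.1] 87.4
hole w 1149 [0.5634 0.2488 0.0134] 560.7 247.9 25.1
hole t 332 [0.5597 0.249  0.013 ] 559.8 247.6 31.6
hole s 498 [0.5557 0.2444 0.011 ] 559.6 243.1 31.1
knob w 317 [0.5233 0.038  0.132 ] [0.5467 0.0579 0.1611] [0.5291 0.0541 0.1453]
knob t 18 [0.523  0.0295 0.1267] [0.5394 0.0473 0.1543] [0.5278 0.0346 0.145 ]
knob s 91 [0.5309 0.0384 0.1294] [0.5511 0.057  0.1566] [0.5461 0.0533 0.1436]
```

Request:
jog_arm --series '[[[-10,-38,0,0,0,0,85],[-10,-38,0,0,0,0,85],[-10,-38,0,0,0,0,85],[-10,-38,0,0,0,0,85],[-10,-38,0,0,0,0,85],[0,0,0,0,0,0,85],[0,0,0,0,0,0,85],[0,0,0,0,0,0,85],[0,0,0,0,0,0,85],[0,0,0,0,0,0,85]]]'

```text
time_s: 2.15
eef_pos: [0.4726, -0.0131, 0.2924]
eef_rot: [-0.0, 0.169, 0.986, 0.0]
wrist_force: [1.1, -0.3, -0.9]
opening: 0.992
grasp_force: 0.0
```

```bash
python3 - <<'E'
from h import *
from bench import ctrl
t=pickle.load(open("pics/top.pkl","rb"));print("knob top ray",ray(t,[260,253.3],.16))
c=ctrl.camera("wrist");pickle.dump(c,open("pics/w2.pkl","wb"))
P=fcloud(c);p=P.reshape(-1,3)
q=p[(p[:,2]>.106)&(p[:,2]<.115)&(np.hypot(p[:,0]-.535,p[:,1]-.037)<.065)]
f=q[:,:2].astype(np.float32)*1000
print("grinder",cv2.minEnclosingCircle(f),cv2.minAreaRect(f),cv2.fitEllipse(cv2.convexHull(f)))
q=p[(p[:,2]>.128)&(p[:,2]<.166)&(np.hypot(p[:,0]-.535,p[:,1]-.037)<.045)];print("knob",len(q),q.min(0),q.max(0))
qq=q[q[:,2]>.155];print(len(qq),qq.mean(0),qq.min(0),qq.max(0))
# orthographic view at z=.11, 4px/mm
W=560;yy,xx=np.mgrid[:W,:W]
X=.537+(W/2-yy)/4000;Y=.037+(W/2-xx)/4000
d=(np.stack([X,Y,np.full(X.shape,.11)],-1)-c["xyz"])@rot(c)
th=np.arctan2(np.hypot(d[...,0],d[...,1]),d[...,2]);ph=np.arctan2(d[...,1],d[...,0])
m=cv2.remap(c["frame"],(c["cx"]+c["fx"]*th*np.cos(ph)).astype(np.float32),(c["cy"]+c["fx"]*th*np.sin(ph)).astype(np.float32),cv2.INTER_CUBIC)
cv2.imwrite("pics/ortho.png",cv2.convertScaleAbs(m,alpha=1.5))
E
```

```text
knob top ray [[0.52810988 0.03498781 0.16      ]]
grinder ((534.4542236328125, 37.62006759643555), 53.41973114013672) ((534.0106811523438, 37.61585235595703), (104.98675537109375, 105.3559799194336), 49.104835510253906) ((534.3082885742188, 37.5313720703125), (105.34024047851562, 105.76978302001953), 119.00382995605469)
knob 307 [0.52287566 0.03086733 0.13122343] [0.53618285 0.05667517 0.1616817 ]
62 [0.52704556 0.04082571 0.1578185 ] [0.52352885 0.03086733 0.15504926] [0.53618285 0.05339682 0.1616817 ]
```

View pics/ortho.png

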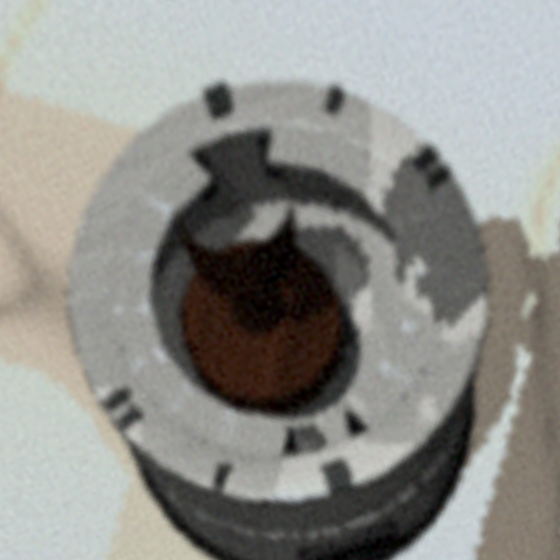

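The marks are clear. The broad ones are at (218,99) and (338,477), so grinder x is at +0.307 rad, centred at (0.5345, 0.0376). The thin marks agree at 0.6 rad clockwise. The knob is near (0.536, 0.044).

Request:
jog_arm --series '[[[-13.6,25,0,0,0,0,85],[-13.6,25,0,0,0,0,85],[-13.6,25,0,0,0,0,85],[0,0,40,0,0,0,85],[0,0,40,0,0,0,85],[0,0,35,0,0,0,85],[0,0,20,0,0,0,85],[0,0,15,0,0,0,85],[0,0,10,0,0,0,85],[0,0,4,0,0,0,85]]]'

```text
time_s: 3.2
eef_pos: [0.5356, 0.0433, 0.1275]
eef_rot: [-0.001, 0.17, 0.985, -0.0]
wrist_force: [-0.2, 0.4, 0.6]
opening: 0.995
grasp_force: 0.0
```

Request:
jog_arm --series '[[[0,0,0,0,0,0,60],[0,0,0,0,0,0,40],[0,0,0,0,0,0,30],[0,0,0,0,0,0,20],[0,0,0,0,0,0,10],[0,0,0,0,0,0,10],[0,0,0,0,0,0,10],[0,0,0,0,0,0,10],[0,0,0,0,0,0,10],[0,0,0,0,0,0,10]]]'

```text
time_s: 4.2
eef_pos: [0.537, 0.0429, 0.1296]
eef_rot: [0.001, 0.17, 0.985, 0.0]
wrist_force: [-0.3, 1.1, 5.3]
opening: 0.239
grasp_force: 58.5
```

Request:
jog_arm --series '[[[0,0,-5,0,0,0,10],[0,0,-10,0,0,0,10],[0,0,-15,0,0,0,10],[0,0,-20,0,0,0,10],[0,0,-20,0,0,0,10],[0,0,-20,0,0,0,10],[0,0,-20,0,0,0,10],[0,0,-10,0,0,0,10],[0,0,0,0,0,0,10],[0,0,0,0,0,0,10]]]'

```text
time_s: 5.2
eef_pos: [0.5357, 0.0428, 0.2477]
eef_rot: [-0.001, 0.17, 0.985, -0.0]
wrist_force: [-0.3, -0.7, -2.6]
opening: 0.238
grasp_force: 58.8
```

```bash
python3 - <<'E'
from h import *
from bench import ctrl
o=ctrl.get_obs();print(o["eef_pos"],o["wrist_force"],o["opening"],o["grasp_force"])
for n in ("wrist","scene"):
    c=ctrl.camera(n);pickle.dump(c,open(f"pics/{n}3.pkl","wb"))
    f=c["frame"]
    if n=="scene":
        f=cv2.resize(f[90:330,220:480],None,fx=2,fy=2)
        P=cloud(c)
    else: P=fcloud(c)
    cv2.imwrite(f"pics/{n}3.png",cv2.convertScaleAbs(f,alpha=1.6))
    hsv=cv2.cvtColor(c["frame"],cv2.COLOR_BGR2HSV)
    p=P.reshape(-1,3)
    for lo,hi in ((.175,.187),(.187,.195),(.2,.23),(.235,.275)):
        q=p[(p[:,2]>lo)&(p[:,2]<hi)&(np.hypot(p[:,0]-.537,p[:,1]-.043)<.04)]
        if len(q)>5: print(n,lo,len(q),np.percentile(q,2,axis=0).round(4),np.percentile(q,98,axis=0).round(4))
E
```

```text
[0.53568755 0.04280063 0.24774871] [-0.25124311 -0.70660122 -2.58006031] 0.23753017979291352 58.83552337065339
wrist 0.175 56 [0.5136 0.0343 0.1833] [0.528  0.0647 0.1869]
wrist 0.187 173 [0.5139 0.0289 0.1873] [0.5343 0.0662 0.195 ]
wrist 0.2 2784 [0.5154 0.0246 0.201 ] [0.5496 0.0641 0.2252]
wrist 0.235 981 [0.5228 0.0346 0.2512] [0.5347 0.0564 0.2746]
scene 0.175 43 [0.5238 0.0376 0.1794] [0.5581 0.0655 0.1865]
scene 0.187 53 [0.5252 0.0363 0.1871] [0.5583 0.0656 0.1943]
scene 0.2 243 [0.5197 0.0294 0.2002] [0.5535 0.0599 0.2278]
scene 0.235 106 [0.5329 0.0375 0.2356] [0.5497 0.0561 0.2741]
```

View pics/wrist3.png

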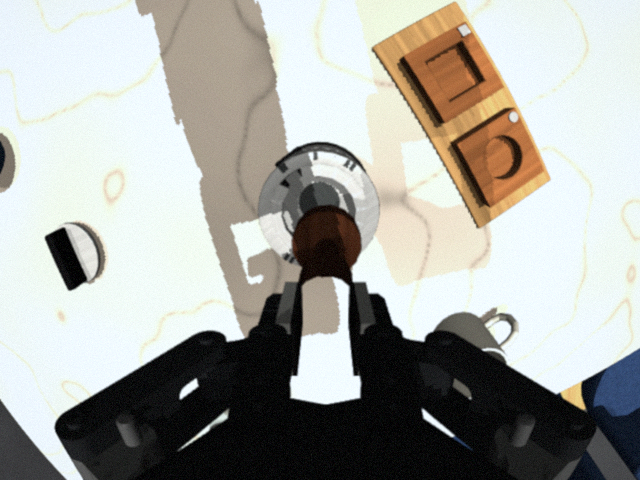

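View pics/scene3.png

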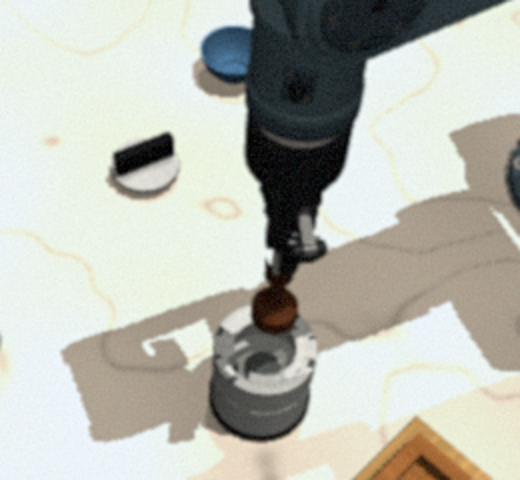

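The lifted tamper hangs nearly straight, with its foot at about (325,235) in the wrist view. The foot spans x 0.514–0.558, so it is within about 2 mm of the TCP. Next I refine the round block's centre.

```bash
python3 - <<'E'
from h import *
a=np.radians(14);u=np.array([np.cos(a),np.sin(a)]);v=np.array([-u[1],u[0]]);c0=np.array([.559,.246])
for n in ("w1","w2","wrist3","top","scene","scene3"):
    c=pickle.load(open(f"pics/{n}.pkl","rb"));P=(fcloud if n[0]=="w" else cloud)(c).reshape(-1,3)
    q=P[(P[:,2]>.0285)&(P[:,2]<.037)];d=q[:,:2]-c0;s,t=d@u,d@v
    m=(abs(s)<.0525)&(abs(t)<.055);f=q[m][:,:2].astype(np.float32)*1000
    if len(f)<50: print(n,len(f));continue
    rc=cv2.minAreaRect(f)
    st=np.c_[s,t][m]*1000;lo,hi=np.percentile(st,.5,axis=0),np.percentile(st,99.5,axis=0)
    mid=c0*1000+u*(lo+hi)[0]/2+v*(lo+hi)[1]/2
    print(n,len(f),q[m][:,2].mean().round(4),np.round(rc[0],1),np.round(rc[1],1),round(rc[2],1),"pct",mid.round(1),(hi-lo).round(1))
    h=P[(abs((P[:,:2]-c0)@u)<.034)&(abs((P[:,:2]-c0)@v)<.034)&(P[:,2]<.016)&(P[:,2]>.005)]
    if len(h)>20: print("   floor",len(h),[np.round(x,1) for x in cv2.minEnclosingCircle(h[:,:2].astype(np.float32)*1000)])
E
```

```text
w1 3308 0.0324 [558.9 247.5] [85.4 85.4] 13.5 pct [558.7 247.4] [84.2 83.4]
   floor 1024 [array([561.3, 248.2]), np.float64(24.8)]
w2 2508 0.0323 [558.9 247.1] [86.2 85.5] 14.2 pct [558.8 246.9] [84.7 84.1]
   floor 654 [array([561.6, 251.3]), np.float64(24.5)]
wrist3 3608 0.0324 [559.  247.1] [85.2 85.8] 13.8 pct [559.  247.1] [84. 84.]
   floor 993 [array([561. , 251.1]), np.float64(24.7)]
top 755 0.0323 [557.8 245. ] [85.  84.7] 13.7 pct [557.9 244.9] [83.8 83.3]
   floor 269 [array([559.3, 246.7]), np.float64(24.5)]
scene 1053 0.0303 [560.6 247.3] [84.6 83.4] 13.8 pct [560.6 247.3] [84.  82.9]
   floor 447 [array([557.9, 245.4]), np.float64(24.7)]
scene3 1055 0.0303 [560.7 247.3] [84.9 83.3] 13.6 pct [560.6 247.2] [83.7 83.2]
   floor 446 [array([558.1, 245.5]), np.float64(24.7)]
```

Request:
jog_arm --series '[[[6.6,28.4,0,0,0,0,10],[6.6,28.4,0,0,0,0,10],[6.6,28.4,0,0,0,0,10],[6.6,28.4,0,0,0,0,10],[6.6,28.4,0,0,0,0,10],[6.6,28.4,0,0,0,0,10],[6.4,28.4,0,0,0,0,10],[0,0,40,0,0,0,10],[0,0,40,0,0,0,10],[0,0,40,0,0,0,10]]]'

```text
time_s: 6.3
eef_pos: [0.5585, 0.2458, 0.1259]
eef_rot: [-0.001, 0.17, 0.985, -0.0]
wrist_force: [-0.4, -0.8, -2.7]
opening: 0.234
grasp_force: 59.1
```

```bash
python3 - <<'E'
from h import *
from bench import ctrl
o=ctrl.get_obs();e=o["eef_pos"];print(e,o["wrist_force"])
for n in ("wrist","scene","top"):
    c=ctrl.camera(n);P=(fcloud if n[0]=="w" else cloud)(c).reshape(-1,3)
    b=e[2]-.0646
    for lo,hi in ((.004,.014),(.06,.09)):
        q=P[(P[:,2]>b+lo)&(P[:,2]<b+hi)&(np.hypot(P[:,0]-e[0],P[:,1]-e[1])<.035)]
        if len(q)>5: print(n,lo,len(q),np.percentile(q,1,axis=0).round(4),np.percentile(q,99,axis=0).round(4))
        if lo<.01 and len(q)>20:
            f=q[:,:2].astype(float);from scipy.optimize import least_squares
            r=least_squares(lambda p:np.hypot(*(f-p).T)-.022,e[:2],loss="soft_l1",f_scale=.001);print("   foot",r.x.round(4),np.sqrt((r.fun**2).mean()))
E
```

```text
[0.55850356 0.24578301 0.12594706] [-0.4494112  -0.79543498 -2.73441534]
wrist 0.004 208 [0.5368 0.2337 0.0654] [0.5594 0.2691 0.0752]
   foot [0.559 0.247] 0.0002650495016965711
wrist 0.06 898 [0.5455 0.2364 0.1286] [0.5587 0.2595 0.1512]
scene 0.004 262 [0.54   0.2244 0.0661] [0.5773 0.2653 0.0752]
   foot [0.5501 0.2419] 0.004977727723246492
scene 0.06 56 [0.5551 0.2289 0.1216] [0.5698 0.2578 0.151 ]
top 0.004 24 [0.5285 0.2272 0.0657] [0.5635 0.2556 0.0753]
   foot [0.5525 0.2425] 0.0031604039349422412
```

Request:
jog_arm --series '[[[0,0,12,0,0,0,10],[0,0,12,0,0,0,10],[0,0,8,0,0,0,10],[0,0,6,0,0,0,10],[0,0,4,0,0,0,10],[0,0,3,0,0,0,10],[0,0,2,0,0,0,10],[0,0,1,0,0,0,10],[0,0,0,0,0,0,10],[0,0,0,0,0,0,10]]]'

```text
time_s: 7.45
eef_pos: [0.5596, 0.2455, 0.0807]
eef_rot: [0.0, 0.17, 0.985, 0.0]
wrist_force: [-0.3, 0.3, -3.2]
opening: 0.235
grasp_force: 59.3
```

Request:
jog_arm --series '[[[0,0,1,0,0,0,10],[0,0,1,0,0,0,10],[0,0,1,0,0,0,10],[0,0,0.5,0,0,0,10],[0,0,0,0,0,0,10],[0,0,0,0,0,0,10],[0,0,0,0,0,0,10],[0,0,0,0,0,0,10],[0,0,0,0,0,0,10],[0,0,0,0,0,0,10]]]'

```text
time_s: 8.45
eef_pos: [0.5594, 0.2455, 0.077]
eef_rot: [0.0, 0.17, 0.985, -0.0]
wrist_force: [-0.9, -0.5, -2.1]
opening: 0.23
grasp_force: 59.3
```

Request:
jog_arm --series '[[[0,0,1,0,0,0,10],[0,0,0,0,0,0,10],[0,0,0,0,0,0,30],[0,0,0,0,0,0,50],[0,0,0,0,0,0,85],[0,0,0,0,0,0,85],[0,0,0,0,0,0,85],[0,0,-20,0,0,0,85],[0,0,-40,0,0,0,85],[0,0,-40,0,0,0,85]]]'

```text
time_s: 9.45
eef_pos: [0.5586, 0.2453, 0.1761]
eef_rot: [-0.001, 0.17, 0.985, -0.0]
wrist_force: [0.3, 0.4, 1.4]
opening: 0.994
grasp_force: 0.0
```

```bash
python3 - <<'E'
from h import *
from bench import ctrl
from scipy.optimize import least_squares
o=ctrl.get_obs();e=o["eef_pos"];print(e,o["wrist_force"])
c=ctrl.camera("wrist");P=fcloud(c).reshape(-1,3);q0=np.array([.559,.247])
n=P[np.hypot(P[:,0]-q0[0],P[:,1]-q0[1])<.03]
for lo,hi,r in ((.076,.110,.013),(.034,.07,.007)):
    q=n[(n[:,2]>lo)&(n[:,2]<hi)];print(lo,len(q),q[:,:].min(0).round(4),q.max(0).round(4))
    f=q[:,:2];print(least_squares(lambda p:np.hypot(*(f-p).T)-r,q0,loss="soft_l1",f_scale=.001).x.round(4))
c=ctrl.camera("scene");P=cloud(c).reshape(-1,3)
n=P[(np.hypot(P[:,0]-q0[0],P[:,1]-q0[1])<.03)&(P[:,2]>.04)];print("scene",len(n),n.min(0).round(4),n.max(0).round(4))
E
```

```text
[0.55857656 0.24527746 0.17614571] [0.27125938 0.42811682 1.3767468 ]
0.076 300 [0.5468 0.2361 0.0784] [0.5614 0.2602 0.108 ]
[0.5603 0.2471]
0.034 677 [0.5316 0.2195 0.034 ] [0.5865 0.2699 0.0529]
[0.5586 0.2479]
scene 2677 [0.53   0.2174 0.04  ] [0.5889 0.2769 0.5751]
```

Request:
jog_arm --series '[[[-11.4,-40.9,-8,0,0,0,85],[-11.4,-40.9,-8,0,0,0,85],[-11.4,-40.9,-8,0,0,0,85],[-11.4,-40.9,0,0,0,0,85],[-11.4,-40.9,0,0,0,0,85],[-11.4,-40.9,0,0,0,0,85],[-11.4,-40.9,0,0,0,0,85],[-11.4,-40.9,0,0,0,0,85],[-11.4,-40.9,0,0,0,0,85],[-11.4,-40.9,0,0,0,0,85]]]'

```text
time_s: 10.55
eef_pos: [0.5292, -0.1797, 0.1996]
eef_rot: [-0.0, 0.17, 0.985, 0.0]
wrist_force: [1.0, -0.4, -1.0]
opening: 0.997
grasp_force: 0.0
```

Request:
jog_arm --series '[[[-11.4,-40.9,0,0,0,0,85],[-11.4,-40.9,0,0,0,0,85],[-11.4,-40.9,0,0,0,0,85],[0,0,0,0,0,-0.05,85],[0,0,0,0,0,-0.07,85],[0,0,0,0,0,-0.07,85],[0,0,0,0,0,-0.06,85],[0,0,0,0,0,-0.045,85],[0,0,0,0,0,0,85],[0,0,0,0,0,0,85]]]'

```text
time_s: 11.55
eef_pos: [0.5207, -0.305, 0.1996]
eef_rot: [-0.0, 0.024, 1.0, 0.0]
wrist_force: [-0.1, -1.4, 0.5]
opening: 0.997
grasp_force: 0.0
```

```bash
python3 - <<'E'
from h import *
from bench import ctrl
from scipy.optimize import least_squares
o=ctrl.get_obs();e=o["eef_pos"];r=R.from_quat(o["eef_rot"][[1,2,3,0]]).as_matrix();print(e,"yaw",np.arctan2(r[1,0],r[0,0]),r[:,2].round(4),o["q"].round(3))
c=ctrl.camera("wrist");pickle.dump(c,open("pics/w4.pkl","wb"));P=fcloud(c).reshape(-1,3);q0=np.array([.491,-.306])
n=P[np.hypot(P[:,0]-q0[0],P[:,1]-q0[1])<.06]
q=n[(n[:,2]>.047)&(n[:,2]<.062)];rc=cv2.minAreaRect(q[:,:2].astype(np.float32)*1000);print(len(q),q[:,2].mean(),rc)
q=n[(n[:,2]>.014)&(n[:,2]<.026)];print(len(q),q[:,2].mean(),cv2.minEnclosingCircle(q[:,:2].astype(np.float32)*1000))
# PCA of bar
q=n[(n[:,2]>.050)&(n[:,2]<.058)][:,:2];m=q.mean(0);w=np.linalg.svd(q-m,full_matrices=False)[2][0];print(m,np.arctan(w[1]/w[0]))
E
```

```text
[ 0.52068841 -0.30500065  0.19956468] yaw 3.0935564261311836 [-4.e-04  3.e-04 -1.e+00] [-0.726  0.246  1.535 -0.     1.361 -2.249]
1636 0.05419046565440804 ((491.5111999511719, -306.29443359375), (15.862001419067383, 78.35108184814453), 88.27809143066406)
4882 0.020482892473744633 ((491.8336486816406, -306.0240173339844), 44.299861907958984)
[ 0.49068151 -0.30625514] -0.03079471111545554
```

Request:
jog_arm --series '[[[14.5,-1,0,0,0,-0.018,85],[14.5,-1,0,0,0,0,85],[0,0,40,0,0,0,85],[0,0,40,0,0,0,85],[0,0,35,0,0,0,85],[0,0,25,0,0,0,85],[0,0,16,0,0,0,85],[0,0,10,0,0,0,85],[0,0,5,0,0,0,85],[0,0,0,0,0,0,85]]]'

```text
time_s: 12.6
eef_pos: [0.4921, -0.3062, 0.0293]
eef_rot: [0.0, 0.014, 1.0, -0.0]
wrist_force: [-0.7, 0.1, 0.5]
opening: 0.995
grasp_force: 0.0
```

Request:
jog_arm --series '[[[0,0,0,0,0,0,60],[0,0,0,0,0,0,40],[0,0,0,0,0,0,30],[0,0,0,0,0,0,20],[0,0,0,0,0,0,10],[0,0,0,0,0,0,10],[0,0,0,0,0,0,10],[0,0,0,0,0,0,10],[0,0,0,0,0,0,10],[0,0,0,0,0,0,10]]]'

```text
time_s: 13.6
eef_pos: [0.4918, -0.306, 0.029]
eef_rot: [-0.0, 0.014, 1.0, 0.0]
wrist_force: [0.8, 0.5, -0.2]
opening: 0.109
grasp_force: 0.0
```

Request:
jog_arm --series '[[[0,0,0,0,0,0,5],[0,0,0,0,0,0,0],[0,0,0,0,0,0,0],[0,0,0,0,0,0,0],[0,0,0,0,0,0,0],[0,0,0,0,0,0,0],[0,0,0,0,0,0,0],[0,0,0,0,0,0,0],[0,0,0,0,0,0,0],[0,0,0,0,0,0,0]]]'

```text
time_s: 14.6
eef_pos: [0.4918, -0.306, 0.029]
eef_rot: [-0.0, 0.014, 1.0, 0.0]
wrist_force: [1.0, 0.3, 0.3]
opening: -0.003
grasp_force: 0.0
```

```bash
python3 - <<'E'
from h import *
from bench import ctrl
a=ctrl.camera("wrist");b=ctrl.camera("scene")
m=np.hstack([cv2.resize(a["frame"],(400,300)),cv2.resize(b["frame"][90:240,210:410],(400,300),interpolation=cv2.INTER_CUBIC)])
cv2.imwrite("pics/chk.png",cv2.convertScaleAbs(m,alpha=1.7))
o=ctrl.get_obs();print(o["opening"],o["grasp_force"])
E
```

```text
3.068189980929451e-05 0.0
```

View pics/chk.png

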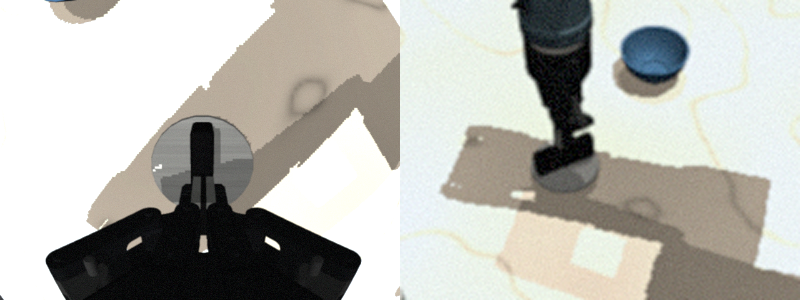

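The wrist picture shows the fingers astride the bar at (203,180), yet opening and force both read 0. I'll test it with a small lift.

Request:
jog_arm --series '[[[0,0,-2,0,0,0,0],[0,0,-4,0,0,0,0],[0,0,-4,0,0,0,0],[0,0,-5,0,0,0,0],[0,0,-5,0,0,0,0],[0,0,-5,0,0,0,0],[0,0,-5,0,0,0,0],[0,0,0,0,0,0,0],[0,0,0,0,0,0,0],[0,0,0,0,0,0,0]]]'

```text
time_s: 15.7
eef_pos: [0.4916, -0.3059, 0.0587]
eef_rot: [-0.0, 0.014, 1.0, 0.0]
wrist_force: [-0.7, -0.0, 0.2]
opening: -0.001
grasp_force: 0.0
```

```bash
python3 - <<'E'
from h import *
from bench import ctrl
o=ctrl.get_obs();print(o["eef_pos"],o["opening"],o["grasp_force"],o["wrist_force"])
for n in("wrist","scene"):
    c=ctrl.camera(n);P=(fcloud if n[0]=="w" else cloud)(c).reshape(-1,3)
    q=P[(np.hypot(P[:,0]-.4918,P[:,1]+.306)<.05)&(P[:,2]<.14)]
    print(n,np.histogram(q[:,2],np.arange(-.005,.141,.005))[0])
    pickle.dump(c,open(f"pics/{n}5.pkl","wb"))
E
```

```text
[ 0.49160014 -0.30585768  0.05873266] -0.0008239003585054071 0.0 [-7.04794520e-01 -4.48840893e-04  2.11552421e-01]
wrist [ 514 1997    0    9 2634 8177   30   49   60   46   40 2394  397    0
    0    0    0    0    0   82  350  404  440  471  473  431  699 1215
 2217]
scene [196   5   4  90 307  52  42  35  47  38  82 104   2   0   0   0   0   0
   3  12  15  14  14  11   8   3   9  18  27]
```

```bash
python3 - <<'E'
from h import *
for n in("wrist","scene"):
    c=pickle.load(open(f"pics/{n}5.pkl","rb"));P=(fcloud if n[0]=="w" else cloud)(c).reshape(-1,3)
    q=P[(np.hypot(P[:,0]-.4918,P[:,1]+.306)<.06)&(P[:,2]<.14)&(P[:,2]>.07)]
    for lo in np.arange(.08,.125,.005):
        s=q[(q[:,2]>=lo)&(q[:,2]<lo+.005)]
        if len(s): print(n,lo.round(3),len(s),s.min(0).round(4),s.max(0).round(4))
w=pickle.load(open("pics/w2.pkl","rb"));t=fcloud(w)
# fingers open, tcp (.4726,-.0131,.2924): lowest points near it
p=t.reshape(-1,3);q=p[(np.hypot(p[:,0]-.4726,p[:,1]+.0131)<.075)&(p[:,2]>.2)&(p[:,2]<.4)];print("open",np.percentile(q[:,2],[0,.5,2,5]))
w=pickle.load(open("pics/wrist3.pkl","rb"));t=fcloud(w);c=w["frame"];m=(c.max(2)<60)
p=t[280:340,270:380].reshape(-1,3);print("tamper",np.histogram(p[:,2],np.arange(.16,.36,.01)))
E
```

```text
wrist 0.09 82 [ 0.4803 -0.3168  0.0915] [ 0.4854 -0.2932  0.095 ]
wrist 0.095 350 [ 0.4796 -0.3181  0.095 ] [ 0.486  -0.2916  0.1   ]
wrist 0.1 404 [ 0.4802 -0.3188  0.1   ] [ 0.4862 -0.2912  0.105 ]
wrist 0.105 440 [ 0.48   -0.3187  0.105 ] [ 0.486  -0.2912  0.11  ]
wrist 0.11 471 [ 0.4799 -0.3187  0.11  ] [ 0.486  -0.2913  0.115 ]
wrist 0.115 473 [ 0.4799 -0.3187  0.115 ] [ 0.4859 -0.2913  0.12  ]
wrist 0.12 431 [ 0.4796 -0.3185  0.12  ] [ 0.5033 -0.2916  0.125 ]
scene 0.085 3 [ 0.5007 -0.3121  0.0857] [ 0.5022 -0.2988  0.0884]
scene 0.09 12 [ 0.4863 -0.3088  0.0902] [ 0.5041 -0.2928  0.0949]
scene 0.095 15 [ 0.4866 -0.3089  0.0952] [ 0.5036 -0.2913  0.0998]
scene 0.1 14 [ 0.4873 -0.313   0.1002] [ 0.5037 -0.2915  0.105 ]
scene 0.105 14 [ 0.4876 -0.3117  0.1054] [ 0.5039 -0.2901  0.1094]
scene 0.11 11 [ 0.487  -0.3105  0.1103] [ 0.504  -0.2906  0.1147]
scene 0.115 8 [ 0.4993 -0.3124  0.1154] [ 0.5043 -0.2984  0.1192]
scene 0.12 3 [ 0.4999 -0.3193  0.1204] [ 0.5041 -0.2975  0.1229]
open [0.33364294 0.33670901 0.34029721 0.34523876]
tamper (array([  0,   0,   0,   0,   0,   0,   0,   0,   0,   0,  13, 107, 592,
       795, 794, 726, 373,   0,   0]), array([0.16, 0.17, 0.18, 0.19, 0.2 , 0.21, 0.22, 0.23, 0.24, 0.25, 0.26,
       0.27, 0.28, 0.29, 0.3 , 0.31, 0.32, 0.33, 0.34, 0.35]))
```

The depth shows the real finger ends at about TCP + 32 mm in both the wrist and scene cameras. The fingers therefore closed above the bar, and the lid did not move. I'll go 33 mm deeper than before.

Request:
jog_arm --series '[[[0,0,0,0,0,0,85],[0,0,0,0,0,0,85],[0,0,0,0,0,0,85],[0,0,0,0,0,0,85],[0,0,15,0,0,0,85],[0,0,15,0,0,0,85],[0,0,12,0,0,0,85],[0,0,10,0,0,0,85],[0,0,6,0,0,0,85],[0,0,3,0,0,0,85]]]'

```text
time_s: 16.8
eef_pos: [0.4914, -0.3057, -0.0031]
eef_rot: [-0.001, 0.014, 1.0, 0.0]
wrist_force: [-0.5, -0.4, -0.1]
opening: 0.993
grasp_force: 0.0
```

```bash
python3 - <<'E'
from h import *
from bench import ctrl
o=ctrl.get_obs();print(o["eef_pos"],o["opening"],o["grasp_force"],o["wrist_force"])
for n in("wrist","scene"):
    c=ctrl.camera(n);P=(fcloud if n[0]=="w" else cloud)(c).reshape(-1,3)
    d=P[:,:2]-[.4918,-.306]
    q=P[(abs(d[:,0])<.02)&(abs(d[:,1])>.025)&(abs(d[:,1])<.062)&(P[:,2]<.1)]
    print(n,np.histogram(q[:,2],np.arange(-.005,.101,.005))[0])
E
```

```text
[ 0.49137517 -0.30565041 -0.00312801] 0.992580545318785 0.0 [-0.46939095 -0.39521885 -0.09245688]
wrist [ 740 3029    0    0 1232 4466    0    0   33  431  683  779  849  932
  981  738  806  712 1598 4031 1208]
scene [150   5   2  34  65   2   0   4   8  14  23  20  17  12  17  11   6  11
  13   8  20]
```

Request:
jog_arm --series '[[[0,0,0,0,0,0,60],[0,0,0,0,0,0,40],[0,0,0,0,0,0,25],[0,0,0,0,0,0,10],[0,0,0,0,0,0,0],[0,0,0,0,0,0,0],[0,0,0,0,0,0,0],[0,0,0,0,0,0,0],[0,0,0,0,0,0,0],[0,0,0,0,0,0,0]]]'

```text
time_s: 17.9
eef_pos: [0.492, -0.3062, -0.0016]
eef_rot: [0.0, 0.014, 1.0, -0.0]
wrist_force: [-0.4, -0.5, 5.5]
opening: 0.177
grasp_force: 59.2
```

Request:
jog_arm --series '[[[0,0,-5,0,0,0,0],[0,0,-10,0,0,0,0],[0,0,-20,0,0,0,0],[0,0,-30,0,0,0,0],[0,0,-30,0,0,0,0],[0,0,-30,0,0,0,0],[0,0,-20,0,0,-0.1,0],[0,0,-15,0,0,-0.1,0],[0,0,0,0,0,-0.08,0],[0,0,0,0,0,-0.056,0]]]'

```text
time_s: 18.9
eef_pos: [0.4919, -0.306, 0.159]
eef_rot: [0.0, -0.155, 0.988, -0.0]
wrist_force: [0.1, 0.4, -2.4]
opening: 0.175
grasp_force: 58.7
```

```bash
cat > m.py <<'E'
from h import *
from bench import ctrl
o=ctrl.get_obs();e=o["eef_pos"];r=R.from_quat(o["eef_rot"][[1,2,3,0]]).as_matrix()
print(e.round(4),"yaw",np.arctan2(r[1,0],r[0,0])-np.pi,"z",r[:,2].round(4),o["opening"].round(3),o["grasp_force"],o["wrist_force"].round(2),o["torque"].round(3),o["q"].round(3),o["time_s"])
d=np.array([.5345,.0376])-e[:2];print("tool shift to grinder",d@r[:2,0]*1000,d@r[:2,1]*1000)
for n in("wrist","scene"):
    c=ctrl.camera(n);P=(fcloud if n[0]=="w" else cloud)(c).reshape(-1,3)
    b=e[2]+.0016
    k=P[np.hypot(P[:,0]-e[0],P[:,1]-e[1])<.06]
    q=k[abs(k[:,2]-b-.02)<.004];f=q[:,:2].astype(np.float32)*1000
    (x,y),rr=cv2.minEnclosingCircle(f);A=np.c_[q[:,:2]-e[:2],np.ones(len(q))];s=np.linalg.lstsq(A,q[:,2],rcond=None)[0]
    print(n,"disc",len(q),"z-b",(q[:,2].mean()-b).round(4),"circ",round(x,1),round(y,1),round(rr,1),"slope",s[:2].round(3))
    q=k[abs(k[:,2]-b-.054)<.004];f=q[:,:2].astype(np.float32)*1000
    if len(q)>10:print("  bar",len(q),cv2.minAreaRect(f))
    g=P[(np.hypot(P[:,0]-.5345,P[:,1]-.0376)<.06)&(abs(P[:,2]-.11)<.004)]
    if len(g)>50: print("  grinder",len(g),cv2.minEnclosingCircle(g[:,:2].astype(np.float32)*1000))
E
python3 m.py
```

```text
Traceback (most recent call last):
  File "m.py", line 4, in <module>
    print(e.round(4),"yaw",np.arctan2(r[1,0],r[0,0])-np.pi,"z",r[:,2].round(4),o["opening"].round(3),o["grasp_force"],o["wrist_force"].round(2),o["torque"].round(3),o["q"].round(3),o["time_s"])
                                                                               ^^^^^^^^^^^^^^^^^^
AttributeError: 'float' object has no attribute 'round'
```

```bash
sed -i 's/o\["opening"\].round(3)/o["opening"]/' m.py; python3 m.py
```

```text
[ 0.4919 -0.306   0.159 ] yaw -5.972867758421282 z [ 8.e-04 -8.e-04 -1.e+00] 0.17535639307867845 58.73870372772217 [ 0.06  0.41 -2.37] [ 0.047 -0.027 -0.007] [-0.761  0.231  1.639  0.     1.271 -2.642] 18.9
tool shift to grinder -145.5005013682515 314.1896582742474
wrist disc 13267 z-b 0.0205 circ 492.0 -305.3 44.0 slope [ 0.005 -0.   ]
  bar 8299 ((490.3958435058594, -307.3384094238281), (75.97566223144531, 40.61312484741211), 0.34438151121139526)
  grinder 1817 ((535.2326049804688, 35.51744079589844), 53.54269790649414)
scene disc 294 z-b 0.0177 circ 494.0 -302.9 44.5 slope [ 0.009 -0.004]
  bar 94 ((508.86920166015625, -303.732666015625), (39.248844146728516, 44.093116760253906), 87.76033020019531)
  grinder 966 ((534.9349975585938, 38.12569808959961), 53.8986701965332)
```

Request:
jog_arm --series '[[[-10,21,0,0,0,0,0],[-18,39,0,0,0,0,0],[-18,39,0,0,0,0,0],[-18,39,0,0,0,0,0],[-18,39,0,0,0,0,0],[-18,39,0,0,0,0,0],[-18,39,0,0,0,0,0],[-18,39,0,0,0,0,0],[-9.5,20,0,0,0,0,0],[0,0,0,0,0,0,0]]]'

```text
time_s: 20.0
eef_pos: [0.5351, 0.0404, 0.1579]
eef_rot: [-0.0, -0.154, 0.988, 0.0]
wrist_force: [-0.0, -0.7, -2.6]
opening: 0.175
grasp_force: 59.1
```

```bash
python3 m.py
```

```text
[0.5351 0.0404 0.1579] yaw -5.973462807798155 z [-5.e-04  9.e-04 -1.e+00] 0.17459459937374713 59.06523585319519 [-0.04 -0.68 -2.58] [-0.036 -0.005  0.008] [-1.470e-01  1.410e-01  1.747e+00  1.000e-03  1.254e+00 -2.027e+00] 20.0
tool shift to grinder 1.452106002698937 -2.4825549755121856
wrist disc 13266 z-b 0.0205 circ 535.2 41.1 43.9 slope [0.004 0.001]
  bar 8319 ((533.5489501953125, 38.917259216308594), (75.54505920410156, 40.486331939697266), 0.40075141191482544)
  grinder 5219 ((530.5617065429688, 35.931941986083984), 52.09699249267578)
scene disc 604 z-b 0.0178 circ 538.1 39.8 43.7 slope [0.007 0.005]
  bar 176 ((552.845458984375, 40.05657958984375), (37.332725524902344, 45.654903411865234), 85.94898986816406)
  grinder 624 ((536.8707275390625, 38.08493423461914), 52.71339416503906)
```

Request:
jog_arm --series '[[[1.6,-2.5,5,0,0,0,0],[0,0,12,0,0,0,0],[0,0,12,0,0,0,0],[0,0,9,0,0,0,0],[0,0,5,0,0,0,0],[0,0,0,0,0,0,0],[0,0,0,0,0,0,0],[0,0,0,0,0,0,0],[0,0,0,0,0,0,0],[0,0,0,0,0,0,0]]]'

```text
time_s: 21.1
eef_pos: [0.535, 0.0344, 0.1154]
eef_rot: [0.0, -0.153, 0.988, -0.0]
wrist_force: [1.4, -0.0, -3.0]
opening: 0.176
grasp_force: 59.0
```

```bash
python3 m.py
```

```text
[0.535  0.0344 0.1154] yaw -5.975867898101858 z [ 8.e-04 -1.e-04 -1.e+00] 0.17603514541747067 59.03311908245087 [ 1.36 -0.03 -3.02] [-0.033 -0.004 -0.046] [-0.157  0.191  1.783  0.     1.167 -2.035] 21.1
tool shift to grinder -0.4427818334511726 3.173131241584035
wrist disc 13286 z-b 0.0205 circ 535.2 35.1 44.0 slope [0.005 0.   ]
  bar 8310 ((532.99609375, 32.9930419921875), (74.80926513671875, 40.4451789855957), 0.2787402272224426)
  grinder 5843 ((534.2293701171875, 37.19903564453125), 52.87636947631836)
scene disc 556 z-b 0.0178 circ 537.6 35.8 43.7 slope [0.006 0.003]
  bar 155 ((552.040283203125, 36.260196685791016), (37.02785873413086, 45.71859359741211), 83.83207702636719)
  grinder 478 ((536.1113891601562, 37.7699089050293), 52.7226676940918)
```

Request:
jog_arm --series '[[[0.2,2.5,0,0,0,0,0],[0,0,0,0,0,0,0],[0,0,0,0,0,0,0],[0,0,0,0,0,0,0],[0,0,1,0,0,0,0],[0,0,1,0,0,0,0],[0,0,1,0,0,0,0],[0,0,0,0,0,0,0],[0,0,0,0,0,0,0],[0,0,0,0,0,0,0]]]'

```text
time_s: 22.2
eef_pos: [0.5338, 0.0367, 0.112]
eef_rot: [0.0, -0.153, 0.988, -0.0]
wrist_force: [-0.2, -0.5, -3.5]
opening: 0.174
grasp_force: 59.0
```

```bash
python3 m.py
```

```text
[0.5338 0.0367 0.112 ] yaw -5.975967993062792 z [ 0.  0. -1.] 0.17407245013952652 59.03789699077606 [-0.21 -0.52 -3.47] [ 0.003 -0.007  0.056] [-0.153  0.194  1.788  0.     1.16  -2.031] 22.2
tool shift to grinder -0.8951746583899906 0.6094570156633496
wrist disc 13283 z-b 0.0205 circ 533.9 37.3 44.0 slope [0.005 0.   ]
  bar 8319 ((532.12353515625, 35.29907989501953), (75.35464477539062, 40.48954391479492), 0.1277465969324112)
  grinder 5855 ((534.2232055664062, 37.41259765625), 52.871952056884766)
scene disc 556 z-b 0.0179 circ 536.1 37.9 43.8 slope [0.005 0.007]
  bar 157 ((550.32861328125, 39.240753173828125), (36.60897445678711, 43.924068450927734), 84.11360168457031)
  grinder 441 ((537.14404296875, 38.05985641479492), 52.78465270996094)
```

Request:
jog_arm --series '[[[-0.2,0,1,0,0,0,0],[0,0,1.5,0,0,0,0],[0,0,1.5,0,0,0,0],[0,0,1.5,0,0,0,0],[0,0,1.5,0,0,0,0],[0,0,1,0,0,0,0],[0,0,1,0,0,0,0],[0,0,1,0,0,0,0],[0,0,0,0,0,0,0],[0,0,0,0,0,0,0]]]'

```text
time_s: 23.3
eef_pos: [0.534, 0.0368, 0.102]
eef_rot: [0.0, -0.153, 0.988, -0.0]
wrist_force: [0.2, -0.3, -2.7]
opening: 0.173
grasp_force: 59.0
```

No contact so far. I'll go on another 5.5 mm to seat it.

Request:
jog_arm --series '[[[0,0,1.5,0,0,0,0],[0,0,1.5,0,0,0,0],[0,0,1,0,0,0,0],[0,0,1,0,0,0,0],[0,0,1,0,0,0,0],[0,0,0.5,0,0,0,0],[0,0,0,0,0,0,0],[0,0,0,0,0,0,0],[0,0,0,0,0,0,0],[0,0,0,0,0,0,0]]]'

```text
time_s: 24.3
eef_pos: [0.534, 0.0367, 0.0963]
eef_rot: [-0.0, -0.153, 0.988, -0.0]
wrist_force: [-4.2, -0.5, 5.5]
opening: 0.178
grasp_force: 60.2
```

```bash
python3 m.py
```

```text
[0.534  0.0367 0.0963] yaw -5.975867069075065 z [ 0.e+00 -2.e-04 -1.e+00] 0.17754129567398286 60.23405313491821 [-4.18 -0.5   5.47] [0.107 0.636 0.033] [-0.153  0.216  1.797 -0.     1.129 -2.031] 24.3
tool shift to grinder -0.7081502031961242 0.680830066189702
wrist disc 13281 z-b 0.0205 circ 530.9 36.2 46.5 slope [0.005 0.002]
  bar 8319 ((532.36962890625, 35.37522506713867), (75.39175415039062, 40.578712463378906), 0.33679652214050293)
  grinder 7551 ((534.2820434570312, 37.48951721191406), 52.95128631591797)
scene disc 543 z-b 0.018 circ 536.0 37.5 44.0 slope [0.006 0.006]
  bar 147 ((551.07080078125, 37.67778015136719), (37.0545539855957, 45.264564514160156), 82.46864318847656)
  grinder 513 ((536.8729858398438, 38.32887268066406), 53.320308685302734)
```

Request:
jog_arm --series '[[[0,0,0,0,0,0.04,0],[0,0,0,0,0,0.06,0],[0,0,0,0,0,0.06,0],[0,0,0,0,0,0.06,0],[0,0,0,0,0,0.06,0],[0,0,0,0,0,0.06,0],[0,0,0,0,0,0.06,0],[0,0,0,0,0,0.05,0],[0,0,0,0,0,0,0],[0,0,0,0,0,0,0]]]'

```text
time_s: 25.4
eef_pos: [0.5346, 0.0369, 0.0963]
eef_rot: [0.001, 0.071, 0.997, 0.0]
wrist_force: [-1.4, 0.3, 5.5]
opening: 0.176
grasp_force: 60.3
```

```bash
python3 m.py
```

```text
[0.5346 0.0369 0.0963] yaw -0.14155098612706762 z [ 1.3e-03  2.0e-04 -1.0e+00] 0.1761563129204458 60.29085338115692 [-1.39  0.34  5.45] [ 0.257  0.377 -0.048] [-0.153  0.216  1.797  0.     1.127 -1.582] 25.4
tool shift to grinder 0.16755221544366342 0.6409439696784967
wrist disc 13285 z-b 0.0205 circ 530.2 39.7 47.4 slope [ 0.005 -0.001]
  bar 8322 ((531.992431640625, 36.64275360107422), (40.59543228149414, 75.03508758544922), 64.04619598388672)
  grinder 7758 ((534.3111572265625, 37.65132522583008), 52.87018966674805)
scene disc 514 z-b 0.0179 circ 536.7 37.3 44.2 slope [0.004 0.004]
  bar 133 ((537.84423828125, 42.699798583984375), (28.65940284729004, 77.49127960205078), 72.55658721923828)
  grinder 508 ((536.7376098632812, 37.86506652832031), 52.897850036621094)
```

Request:
jog_arm --series '[[[0,0,0,0,0,0.04,0],[0,0,0,0,0,0.05,0],[0,0,0,0,0,0.05,0],[0,0,0,0,0,0.04,0],[0,0,0,0,0,0.02,0],[0,0,0,0,0,0,0],[0,0,0,0,0,0,0],[0,0,0,0,0,0,0],[0,0,0,0,0,0,0],[0,0,0,0,0,0,0]]]'

```text
time_s: 26.5
eef_pos: [0.5346, 0.0369, 0.0963]
eef_rot: [0.001, 0.17, 0.985, 0.0]
wrist_force: [-2.2, 0.4, 5.8]
opening: 0.172
grasp_force: 60.3
```

```bash
python3 m.py; python3 - <<'E'
from h import *
from bench import ctrl
c=ctrl.camera("wrist");P=fcloud(c);d=P-[.5345,.0376,0];rr=np.hypot(d[...,0],d[...,1])
m=(abs(P[...,2]-.1525)<.003)&(rr<.045)
ax=np.array([np.cos(-.343),np.sin(-.343)]);s=d[...,:2]@ax;t=d[...,:2]@[-ax[1],ax[0]]
q=d[m&(abs(t)<.012)&(s<-.013)][:,:2];w=np.linalg.svd(q-q.mean(0),full_matrices=False)[2][0]
print("bar",len(q),q.min(0),q.max(0),np.arctan(w[1]/w[0]))
cv2.imwrite("pics/end.png",cv2.convertScaleAbs(c["frame"],alpha=1.4))
# tamper
k=P.reshape(-1,3);k=k[(np.hypot(k[:,0]-.559,k[:,1]-.247)<.03)&(k[:,2]>.04)&(k[:,2]<.12)];print("tamper",len(k),k.max(0) if len(k) else "")
E
```

```text
[0.5346 0.0369 0.0963] yaw -0.3410584616624326 z [ 1.4e-03  1.0e-04 -1.0e+00] 0.17167226095845736 60.2738893032074 [-2.21  0.39  5.83] [0.33  0.3   0.082] [-0.153  0.216  1.797  0.     1.127 -1.383] 26.5
tool shift to grinder 0.328086977687426 0.5806809621010917
wrist disc 13287 z-b 0.0205 circ 529.8 39.7 46.4 slope [ 0.004 -0.002]
  bar 8299 ((532.037841796875, 37.149234771728516), (40.64596939086914, 75.38580322265625), 52.606040954589844)
  grinder 7768 ((534.4500122070312, 37.55204391479492), 53.045623779296875)
scene disc 541 z-b 0.018 circ 536.8 37.5 43.9 slope [ 0.007 -0.004]
  bar 130 ((537.4866333007812, 39.90641784667969), (23.89578628540039, 78.82057189941406), 65.3242416381836)
  grinder 519 ((536.04248046875, 37.13144302368164), 53.20627212524414)
bar 3366 [-0.0389845  -0.00278983] [-0.00976919  0.0198727 ] -0.3367559123579346
tamper 1209 [0.5717788  0.25188217 0.10004482]
```

View pics/end.png

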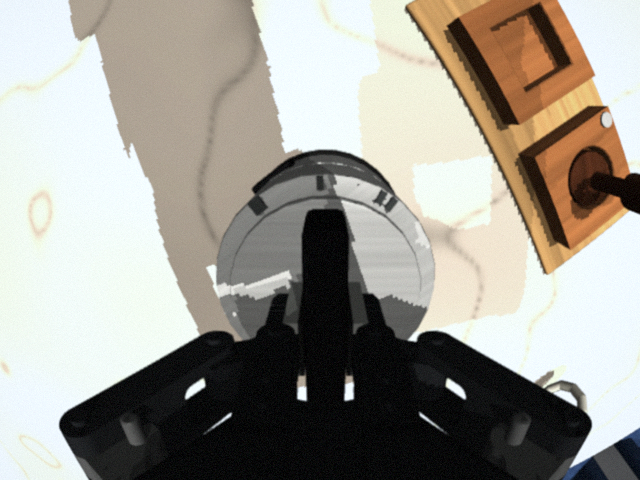

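The bar at (325,215) points at the thin pulse mark (320,182). The lid is about 0.645 rad past the notch, and the tamper stands in the round well at (590,180).

```bash
python3 -c "
from bench import ctrl
print(ctrl.hand_in())"
```

```text
the job is handed in; nothing more can be done
None
```

I handed the job in with the tamper upright in the round well and the lid seated in the collar, gripped at about 60 N and held near the pulse mark (lid turned about 0.645 rad); the verdict was not shown.

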